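# Set up the still life

## Robot

A 6-joint arm with a two-finger parallel gripper is mounted at the origin on a cart in front of the work surface, level with it; the furniture and walls round the work are solid. World frame = base frame: x ahead of the robot, y to its left, z up, the work surface at z = 0. Lengths are in m, angles in rad, forces in N, time in s.
With the tool pointing down it reaches from about 0.325 to 0.775 m from the base axis. Payload 5.5 kg.
Tool frame: the origin (TCP) lies at the very end of the fingers, on their centre line; the grasp point (between the pads) lies 19 mm behind it (arm.grasp_offset is the distance from the TCP to the grasp point, in m); y points along the fingers, x is the direction in which the jaws open and shut, and the axes are right-handed (so a half turn about y gives the same grasp; the last joint's range is limited). The gripper opens to 85 mm and grips with 20 to 120 N. Pads are 22 mm wide; open, the fingers measure 114 mm over their backs; the gripper's body (76 mm by 85 mm) begins 54 mm behind the grasp point. The pads swing forward as they close: fully open they stand 13 mm farther back than shut.
Start: joints at [1.077, 0.091, 1.231, -0, 1.82, -0.057], TCP at [0.254, 0.544, 0.231] pointing down, gripper open.
Joint ranges: [-2.87, 2.87], [-0.86, 2.18], [0.17, 2.46], [-1.51, 4.65], [0.06, 2.69], [-2.65, 2.65]. Speed limits (rad/s): [2.57, 2.57, 3.01, 3.14, 3.14, 3.14].

## Interface

Orientations are given as a rotation vector (axis times angle).
In Python, from station import readout, snapshot, get_calibration, arm, recognise gives the robot as it stands. The module is installed in compiled form; this text tells all that it offers.
- The arm moves only by the tool servo_tool, never from a script. Its argument "motion" is a list of rows, each a list of 5 numbers: the closure, from 0 (fully open) to 1 (shut), then the shift along the tool's x, y, z scaled (see below), then the turn about the tool's y scaled (see below). In form: [[fingers, dx, dy, dz, turn], ...]. A call has 1 to 20 rows; each row shifts and turns the commanded pose from where the row before left it, along the tool's axes as they then stand; what a row does not reach is not made up. The controller multiplies each number of a shift by 80 cm and each number of a turn by 90 degrees. A row lasts 1/8 s, in which the tool goes at most 62.5 mm and 10.7 degrees, less where a joint would pass 70% of its speed; a pose out of reach is approached as far as the arm can. A call with a number of a shift or a turn outside -1 to 1 is refused whole. A call with a gripper value outside its range is refused whole. The fingers move at their own pace and stop on an object; the grip force is fixed at half the most. Time passes only in rows, so rows that do not move let the fingers close. It gives the time, the measured TCP pose, the force and the opening at its end, in the units of the state.
- readout.get_state(): the state, without advancing time (a new reading comes with each control period).
- snapshot(name): name is "scene" or "top" or "wrist"; returns (picture, depth): 384x512x3 uint8, blue, green, red; 384x512 float32, m along the optical axis (not along the pixel's ray), 0 where there is no reading.
- get_calibration(name): a dict with "vertical_fov" (degrees; the focal length in pixels is half the picture's height over the tangent of half this angle, whatever the lens; pixels are square), "cx", "cy" (the principal point, pixels), "R" (3x3) and "t" (3): a world point X has camera coordinates R X + t. Camera axes: x right, y down, z forward; pixel columns grow to the right and rows downward; lengths in m; the calibration is good to about 2 mm. A picture is of the moment at which its call begins: read the wrist's pose just before it. get_calibration takes no time and is no camera call; for the wrist camera it gives the pose at the moment of the call.
- arm.sign_off(): hands the job in, once; it reports no verdict.
Trained networks look in the newest picture that a camera, given by its name, has taken for a name from the list of things; names that differ only in an ending like _2 or _b are one class to them, and where a whole thing is asked for, a point or a joint stands for the part that bears it (a point fixed in the world has none). Each returns a list of dicts, best first, with "p" (0 to 1); they miss things now and then, are a little off and sometimes report something else, mostly with a low value. They report only what shows in the picture. A call takes as long as a camera call. They do not tell look-alikes from the thing itself.
- recognise(camera, target): "xyz" ([x, y, z] in m, in world coordinates, good to about 4 mm: the middle of the surface that is visible of it).
The state is a dict: "time_s": time; "qpos": joint angles; "joint_velocities": joint speeds; "effort": joint torques, N m; "tool_pos": TCP position; "ee_rot": TCP orientation; "ft_force": force on the tool from outside, world axes, zero at the start; "wrist_torque": the same for the moment, N m; "grip_width": finger opening in m.
Only numpy, scipy, OpenCV 4.12 (cv2) and the standard library are available. Lean on these libraries where they do the work, as an engineer would, in place of code of your own. Each camera call takes 0.05 s, during which the arm holds its last target. There are 200 camera calls.

## Task

Set up the still life for the drawing class. Put the wooden plinth in the middle of the round cork mat and stand the white bottle with the grey cap on the centre of the plinth; stand the clear spray bottle in the middle of the square cork mat; lay the small gold jar lid flat on the table exactly halfway between the two mats, in line with their centres, and stand the squat jar with the black lid on the centre of it. Everything stands upright and let go; leave the other things on the table where they are.

Things in the scene. Friction and masses are not known exactly. Their poses are not given: they have to be found in the camera images.
- round_mat: Round cork mat, 96 mm across, 4 mm thick, fixed to the table. Origin: centre of its underside, at table height; z up. The plinth's place. Its origin is 198 to 208 mm from that of the square mat; either of the two may be on the left. Its y axis lies along the line that joins the two mats' centres (towards or away from the square mat).
- square_mat: Square cork mat, 92 x 92 mm, 4 mm thick, fixed to the table. Origin: centre of its underside, at table height; z up. The spray bottle's place.
- plinth: Loose short round wooden plinth (display riser), a solid cylinder 60 mm across and 40 mm high with flat top and two fine grooves, about 0.09 kg, standing upright. Origin: centre of its underside; z up along its axis.
- medium_bottle: Loose white plastic bottle with a grey cap, round, 39 mm across the body and 94 mm high (body to 76 mm, cap 25 mm across above), about 0.09 kg, upright. Grasp round the body. It stands in the working area within 0.72 m of the robot (a similar one beside the open paint box at the back left is fixed scenery). Origin: centre of its underside; z up along its axis.
- spray_bottle: Loose small clear glass spray bottle, rectangular: 36 mm along its x axis, 50 mm along y, body to 75 mm, above it a round neck and cap 18 mm across, 116 mm high in all, about 0.14 kg, upright. Origin: centre of its underside; z up. Grasp high on the body across the 36 mm, so that the cap clears the gripper. Set down at any turn. (Another on the window sill is scenery.)
- gold_lid: Loose small gold (ochre) metal jar lid, a flat solid disc 61 mm across and 12 mm high, about 0.02 kg, lying flat. Origin: centre of its underside; z up.
- squat_jar: Loose squat glass jar with a black lid, round, 60 mm across the body (to 66 mm) and 69 mm high, about 0.39 kg, upright. Grasp round the body. Origin: centre of its underside; z up.
- needle_bottle: Bystander, to be left where it is: slim white squeeze bottle with a long needle cap, 32 mm across and 135 mm high, loose and easily knocked over. Origin: centre of its underside.
- grey_lid: Bystander, to be left where it is: larger beige-grey metal jar lid, 69 mm across, 12 mm high, loose, lying flat. Origin: centre of its underside.
Things that resemble listed ones, but are neither listed nor needed, are in the scene too. Leave any orange or purple look-alike of the round_mat alone.

How it is judged:
By the outcome, as a careful person would: the job done as asked, in the order asked, and still so for the second after the job is handed in, with the robot touching nothing.
It also fails if it takes over 136 s, if anything falls off the work surface, if the arm or the gripper's body presses on something with over 40 N, if the wrist force passes 120 N, or if a joint passes its speed limit or range.

## Working session

There is one attempt and no reset: what is moved stays moved. The work goes in short steps, Python scripts to look and compute and a tool call to move; the robot and the scene stay as the last step left them, time stands still between calls to the robot, and variables do not carry over. Pictures are saved under pics/ and viewed, on a budget of 14 in all, crops included, one or two more only if the job needs it, and the job is handed in when it is done.

Besides the shell and the picture viewer there is one more tool, called after "Emit:" as name([rows], argument=value, ...), one row to a line, values as JSON. servo_tool: Moves the arm, as the interface text tells. Its arguments: {"type":"object","properties":{"motion":{"type":"array","items":{"type":"array","items":{"type":"number","minimum":-1,"maximum":1}}}},"required":["motion"]}

```bash
mkdir -p pics
cat > h.py <<'E'
import numpy as np, cv2
from station import readout, snapshot, get_calibration, arm, recognise
def cloud(cam,depth):
    c=get_calibration(cam);f=192/np.tan(np.radians(c["vertical_fov"])/2)
    v,u=np.mgrid[0:384,0:512]
    P=np.stack([(u-c["cx"])/f*depth,(v-c["cy"])/f*depth,depth],-1)
    W=(P-c["t"])@np.array(c["R"]); W[depth<=0]=np.nan
    return W
def proj(cam,X):
    c=get_calibration(cam);f=192/np.tan(np.radians(c["vertical_fov"])/2)
    p=np.array(c["R"])@np.array(X)+c["t"];return p[0]/p[2]*f+c["cx"],p[1]/p[2]*f+c["cy"]
E
python3 - <<'E'
from h import *
s=readout.get_state();print(s)
for cam in["top","scene"]:
    im,d=snapshot(cam);np.savez(cam,im=im,d=d,W=cloud(cam,d))
    im=im.copy()
    print(cam,get_calibration(cam))
    big=cv2.resize(im,(800,600))
    for n in "round_mat square_mat plinth medium_bottle spray_bottle gold_lid squat_jar needle_bottle grey_lid".split():
        for k,r in enumerate(recognise(cam,n)):
            print(cam,n,np.round(r["xyz"],3),round(r["p"],2))
            u,v=proj(cam,r["xyz"]);u*=800/512;v*=600/384
            cv2.circle(big,(int(u),int(v)),3,(0,0,255),-1);cv2.putText(big,n[:4]+str(k),(int(u)+4,int(v)),0,.4,(0,0,255),1)
    cv2.imwrite(f"pics/{cam}0.png",big)
E
```

```text
{'time_s': 0.0, 'qpos': array([ 1.07730737e+00,  9.18913311e-02,  1.23188256e+00, -1.75104425e-05,
        1.81978746e+00, -5.66977965e-02]), 'joint_velocities': array([-0.00010192,  0.00024657, -0.00062492,  0.00076579, -0.00136662,
       -0.00020246]), 'effort': array([ 1.38839830e-03, -4.58762026e+01, -4.18009114e+01, -1.89655105e-05,
        1.21902541e-02, -1.80248315e-05]), 'tool_pos': array([0.25369535, 0.54342254, 0.23013329]), 'ee_rot': array([-1.38573952, -0.88044852,  0.88325543]), 'ft_force': array([-0.08345171,  0.67757347, -0.13576627]), 'wrist_torque': array([ 0.01560064, -0.00691438, -0.05032743]), 'grip_width': 0.08532902329076254}
top {'vertical_fov': 56.492025393209225, 'cx': 255.02648746342564, 'cy': 192.99580068108216, 'R': array([[-0.00922345, -0.99956511,  0.02800927],
       [-0.99887058,  0.00790419, -0.04685179],
       [ 0.04661003, -0.02840977, -0.99850908]]), 't': array([0.07426281, 0.50883426, 0.90466356])}
top round_mat [ 0.518  0.054 -0.   ] 0.88
top round_mat [0.679 0.416 0.005] 0.8
top round_mat [ 0.365 -0.26   0.006] 0.65
top square_mat [ 0.483 -0.
[... 772 characters left out ...]
 [ 0.358 -0.261  0.006] 0.82
scene round_mat [0.516 0.05  0.004] 0.78
scene round_mat [0.677 0.413 0.003] 0.51
scene square_mat [ 0.48  -0.147  0.001] 0.88
scene square_mat [0.642 0.068 0.05 ] 0.39
scene square_mat [0.458 0.169 0.009] 0.37
scene plinth [0.427 0.329 0.032] 0.8
scene plinth [ 0.481 -0.145  0.004] 0.66
scene medium_bottle [0.64  0.068 0.051] 0.53
scene spray_bottle [ 0.674 -0.107  0.056] 0.57
scene gold_lid [0.646 0.211 0.01 ] 0.62
scene gold_lid [0.641 0.069 0.051] 0.2
scene squat_jar [0.55  0.321 0.044] 0.92
scene needle_bottle [ 0.62  -0.232  0.053] 0.81
scene grey_lid [0.641 0.067 0.051] 0.63
scene grey_lid [0.46  0.168 0.006] 0.56
scene grey_lid [ 0.674 -0.108  0.055] 0.51
```

View pics/top0.png

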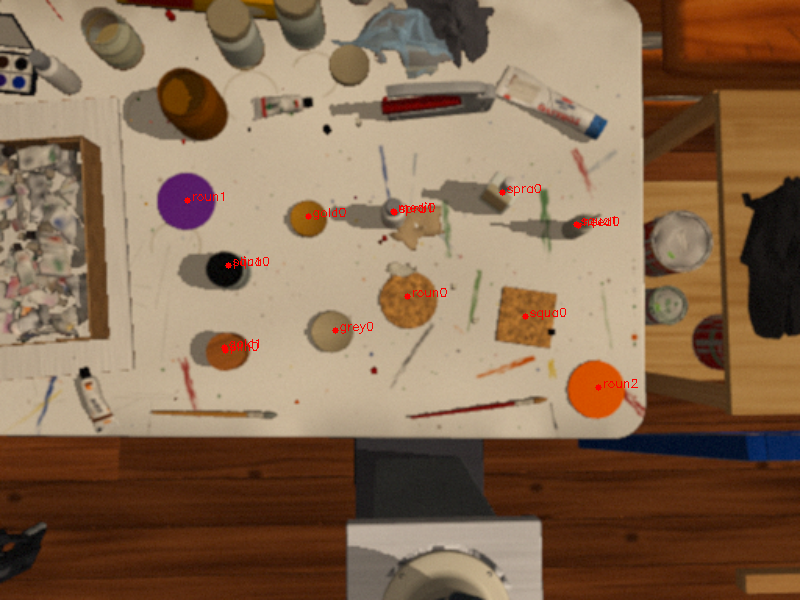

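View pics/scene0.png

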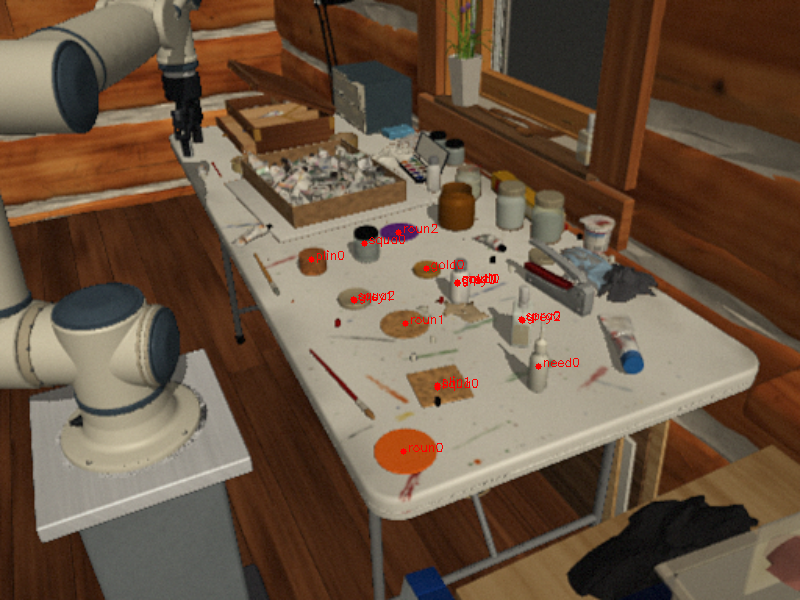

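The top view (800 px) shows the cork round mat at (408,297) and the square mat at (526,317). The plinth is at (225,351), the white bottle at (393,211), the spray bottle at (500,192), the gold lid at (307,217) and the squat jar at (228,267). The orange and purple discs are decoys. Next I'll refine these positions from depth and colour.

```bash
cat >> h.py <<'E'
from scipy.spatial.transform import Rotation as Rn
def blob(W,mask,c,r):
    m=mask&(np.hypot(W[...,0]-c[0],W[...,1]-c[1])<r)&np.isfinite(W[...,0])
    m=m.astype(np.uint8); n,l,st,ce=cv2.connectedComponentsWithStats(m)
    return l==1+np.argmax(st[1:,4])
def circ(W,m):
    P=W[m][:,:2].astype(np.float32); (c,r)=cv2.minEnclosingCircle(P)
    rc=cv2.minAreaRect(P*1000)
    return np.round(c,4),round(r,4),np.round(P.mean(0),4),np.round(rc[1],1),round(rc[2],1),len(P)
def go(target,yaw=None):
    """rows-units from present pose to world target TCP; yaw: wanted direction of tool x (deg, mod 180)"""
    s=readout.get_state();R=Rn.from_rotvec(s["ee_rot"]).as_matrix()
    d=R.T@(np.array(target)-s["tool_pos"])
    x=np.degrees(np.arctan2(R[1,0],R[0,0])); t=None
    print("pos",np.round(s["tool_pos"],4),"xdir",round(x,1),"ydir",np.round(R[:,1],3),"j6",round(s["qpos"][5],2),"w",round(s["grip_width"],4),"t",round(s["time_s"],2),"F",np.round(s["ft_force"],1))
    if yaw is not None: t=-((yaw-x+90)%180-90)/90
    print("units total dx,dy,dz",np.round(d/.8,4),"turn",t)
E
python3 - <<'E'
from h import *
z=np.load("top.npz");W=z["W"];hsv=cv2.cvtColor(z["im"],cv2.COLOR_BGR2HSV);Z=W[...,2]
print("table z",np.nanmedian(Z[(abs(W[...,0]-.42)<.03)&(abs(W[...,1])<.06)]))
sat=hsv[...,1]>90
for n,c in dict(round=(.518,.052),square=(.482,-.144)).items():
    m=blob(W,sat&(Z<.02),c,.075);print(n,circ(W,m))
for n,c,lo,hi in [("plinth",(.43,.34),.03,.06),("bottle body",(.645,.075),.06,.11),("spray",(.674,-.1),.06,.13),("spraylow",(.674,-.1),.02,.09),("jar",(.56,.325),.055,.08),("needle",(.62,-.22),.02,.16)]:
    m=blob(W,(Z>lo)&(Z<hi),c,.06);print(n,circ(W,m),np.nanmax(Z[m]))
for n,c in [("gold",(.65,.213)),("grey",(.462,.172))]:
    m=blob(W,(Z>.007)&(Z<.02),c,.05);print(n,circ(W,m),np.nanmedian(Z[m]))
go((.43,.34,.15),0)
E
```

```text
table z -0.0003230745937061741
round (array([0.5146, 0.0536]), 0.049, array([0.5129, 0.0538], dtype=float32), array([96. , 90.6]), 89.5, 1065)
square (array([ 0.4834, -0.1423]), 0.0635, array([ 0.4832, -0.1413], dtype=float32), array([98.3, 92.2]), 81.4, 1268)
plinth (array([0.4337, 0.3437]), 0.0303, array([0.4336, 0.3425], dtype=float32), array([59.6, 56.4]), 89.9, 486) 0.045029856658832586
bottle body (array([0.6512, 0.0778]), 0.0194, array([0.6474, 0.0779], dtype=float32), array([31.6, 36.6]), 2.2, 193) 0.09780135670975099
spray (array([ 0.6827, -0.0935]), 0.0286, array([ 0.6796, -0.0911], dtype=float32), array([49.8, 36.4]), 52.6, 337) 0.11753450768938681
spraylow (array([ 0.6827, -0.0935]), 0.0286, array([ 0.6766, -0.0888], dtype=float32), array([49.9, 36.3]), 51.3, 360) 0.08981662306853296
jar (array([0.561 , 0.3387]), 0.0276, array([0.5605, 0.337 ], dtype=float32), array([52.8, 53.2]), 89.9, 429) 0.07355614225768899
needle (array([ 0.6282, -0.2181]), 0.0157, array([ 0.626 , -0.2141], dtype=float32), array([29.8, 25.9]), 58.7, 233) 0.134758422134416
gold (array([0.6495, 0.2167]), 0.03, array([0.6495, 0.2168], dtype=float32), array([58.9, 57.3]), 89.0, 427) 0.011172664921233342
grey (array([0.4635, 0.1787]), 0.034, array([0.4634, 0.1788], dtype=float32), array([63.8, 63.7]), 89.6, 547) 0.011331592719523751
pos [0.2538 0.5437 0.2313] xdir 65.0 ydir [ 0.  0. -1.] j6 -0.06 w 0.0856 t 1.0 F [-0.5  0.4 -0.6]
units total dx,dy,dz [-0.1376  0.1016 -0.3073] turn 0.7219585559056133
```

Emit:
servo_tool([
  [0, -0.0172, 0, -0.0384, 0],
  [0, -0.0172, 0, -0.0384, 0],
  [0, -0.0172, 0, -0.0384, 0],
  [0, -0.0172, 0.01, -0.0384, 0],
  [0, -0.0172, 0.01, -0.0384, 0],
  [0, -0.0172, 0.01, -0.0384, 0],
  [0, -0.0172, 0.01, -0.0384, 0],
  [0, -0.0172, 0, -0.0384, 0],
  [0, 0, 0, 0, 0],
])

```text
time_s: 2.12
tool_pos: [0.4311, 0.3384, 0.1991]
ee_rot: [-1.386, -0.879, 0.88]
ft_force: [0.0, 0.5, -0.2]
grip_width: 0.0851
```

```bash
cat >> h.py <<'E'
def look(tag,c,lo,hi,r=.06,view=False):
    im,d=snapshot("wrist");W=cloud("wrist",d);Z=W[...,2]
    if view: cv2.imwrite(f"pics/{tag}.png",im)
    try: print(tag,circ(W,blob(W,(Z>lo)&(Z<hi),c,r)))
    except Exception as e: print(tag,"none",e,np.nanmin(W[...,:2],(0,1)),np.nanmax(W[...,:2],(0,1)))
    np.savez(tag,im=im,d=d,W=W)
    return im,W
E
python3 - <<'E'
from h import *
look("w1",(.434,.343),.034,.046,view=True)
for r in recognise("wrist","plinth"):print(r)
go((.434,.343,.012))
E
```

```text
w1 (array([0.4325, 0.3461]), 0.03, array([0.4315, 0.3465], dtype=float32), array([58.7, 59.1]), 47.7, 2846)
{'xyz': [0.4296, 0.3476, 0.0415], 'p': 0.63}
pos [0.4299 0.34   0.1994] xdir 64.9 ydir [-0.  0. -1.] j6 -0.53 w 0.0853 t 2.23 F [0.  0.2 0.4]
units total dx,dy,dz [ 0.0054  0.2342 -0.0031] turn None
```

View pics/w1.png

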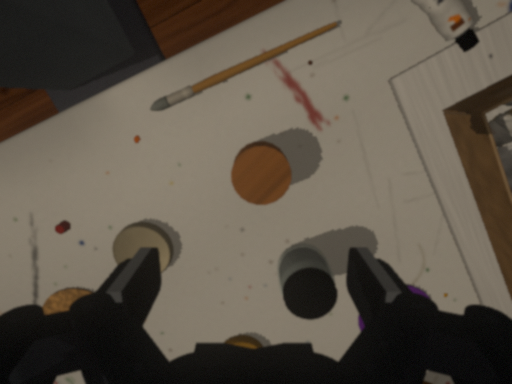

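The wrist view shows the plinth at (262,172), the jar at (309,290) and the grey lid at (141,245). Nothing is in the jaws' way, so I'm going down to grasp.

Emit:
servo_tool([
  [0, 0.008, 0.04, 0, 0],
  [0, 0, 0.045, 0, 0],
  [0, 0, 0.045, 0, 0],
  [0, 0, 0.045, 0, 0],
  [0, 0, 0.035, 0, 0],
  [0, 0, 0.024, 0, 0],
  [0, 0, 0, 0, 0],
  [1, 0, 0, 0, 0],
  [1, 0, 0, 0, 0],
  [1, 0, 0, 0, 0],
  [1, 0, 0, 0, 0],
  [1, 0, 0, 0, 0],
  [1, 0, 0, 0, 0],
])

```text
time_s: 3.85
tool_pos: [0.4338, 0.3467, 0.0144]
ee_rot: [-1.384, -0.885, 0.878]
ft_force: [0.1, 0.1, 5.4]
grip_width: 0.057
```

Emit:
servo_tool([
  [1, 0, 0, 0, 0],
  [1, 0, -0.02, 0, 0],
  [1, 0, -0.04, 0, 0],
  [1, 0, -0.04, 0, 0],
  [1, 0, -0.04, 0, 0],
  [1, 0, -0.02, 0, 0],
  [1, 0, 0, 0, 0],
])

```text
time_s: 4.72
tool_pos: [0.4332, 0.3461, 0.1415]
ee_rot: [-1.385, -0.884, 0.88]
ft_force: [-0.0, -0.3, -1.1]
grip_width: 0.0569
```

Run:
```python
from h import *
im,W=look("w2",(.434,.345),.12,.25,view=True)
go((.5146,.0536,.15))
```

```text
w2 (array([0.4338, 0.3451]), 0.06, array([0.4254, 0.349 ], dtype=float32), array([118.9,  59.7]), 81.6, 51082)
pos [0.4327 0.3457 0.1398] xdir 65.0 ydir [-0. -0. -1.] j6 -0.52 w 0.0572 t 4.78 F [-0.6 -0.2 -0.9]
units total dx,dy,dz [-0.2875 -0.0127 -0.2473] turn None
```

View pics/w2.png

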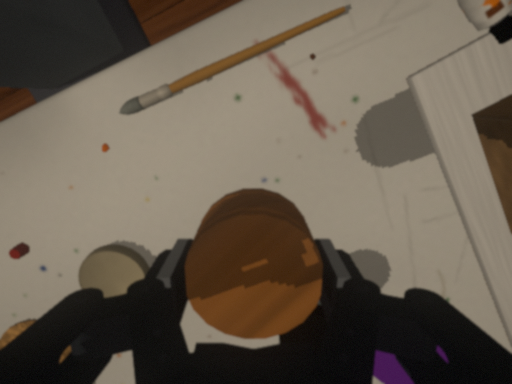

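The plinth is held level between the fingers, centred at about (256,270). Next I'll find its axis relative to the TCP and move over to the round mat.

Run:
```python
from h import *
z=np.load("w2.npz");W=z["W"];hsv=cv2.cvtColor(z["im"],cv2.COLOR_BGR2HSV);Z=W[...,2]
m=(hsv[...,1]>100)&(Z>.12)&(np.hypot(W[...,0]-.43,W[...,1]-.345)<.05)
print(np.nanpercentile(Z[m],[2,10,25,50,75,90,98]))
t=m&(Z>np.nanpercentile(Z[m],50)-.004)
print(circ(W,blob(W,t,(.43,.345),.05)))
P=W[t];A=np.c_[P[:,:2],np.ones(len(P))];print(np.linalg.lstsq(A,P[:,2],rcond=None)[0])
```

```text
[0.13627179 0.15581071 0.16424715 0.16477144 0.16522532 0.16569245
 0.21656526]
(array([0.4328, 0.3451]), 0.0304, array([0.4308, 0.3461], dtype=float32), array([57.8, 60.3]), 64.0, 14260)
[-0.05144153  0.10813144  0.15170809]
```

Emit:
servo_tool([
  [1, -0.02, 0, -0.02, 0],
  [1, -0.045, 0, -0.04, 0],
  [1, -0.045, -0.01, -0.04, 0],
  [1, -0.045, 0, -0.04, 0],
  [1, -0.045, 0, -0.04, 0],
  [1, -0.045, 0, -0.035, 0],
  [1, -0.02, 0, -0.02, 0],
  [1, -0.02, 0, -0.01, 0],
  [1, 0, 0, 0, 0],
])

```text
time_s: 5.9
tool_pos: [0.5132, 0.0556, 0.1469]
ee_rot: [-1.384, -0.879, 0.882]
ft_force: [-0.2, 0.1, -0.9]
grip_width: 0.0576
```

Run:
```python
from h import *
for k in range(2):
    im,W=look("w3",(.4,0),0,.25)
    hsv=cv2.cvtColor(im,cv2.COLOR_BGR2HSV);Z=W[...,2]
    go((.5146,.0536,.07))
    for r in recognise("wrist","square_mat"):print(np.round(r["xyz"],4),r["p"])
cv2.imwrite("pics/w3.png",im)
```

```text
w3 (array([0.4468, 0.0131]), 0.022, array([0.4466, 0.0099], dtype=float32), array([39.3, 24.2]), 61.3, 260)
pos [0.5133 0.0564 0.1473] xdir 64.9 ydir [-0.001  0.    -1.   ] j6 -1.09 w 0.0572 t 5.95 F [-0.3  0.7 -0.1]
units total dx,dy,dz [-0.0025  0.0966 -0.0031] turn None
[ 0.4759 -0.1388  0.0056] 0.73
w3 (array([ 0.4213, -0.0169]), 0.0105, array([ 0.4195, -0.0176], dtype=float32), array([13.1, 20.9]), 44.4, 88)
pos [0.5135 0.0571 0.1478] xdir 65.0 ydir [-0.001  0.    -1.   ] j6 -1.09 w 0.0571 t 6.05 F [ 0.8 -0.1 -1. ]
units total dx,dy,dz [-0.0034  0.0972 -0.0032] turn None
[ 0.473  -0.1397  0.0057] 0.9
```

View pics/w3.png

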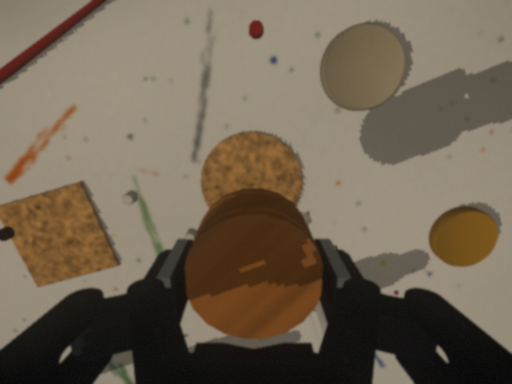

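The wrist view shows the plinth held over the round mat, whose arc is visible at (252,165). The square mat is at (60,230), the gold lid at (463,236) and the grey lid at (364,65). I'll fit the mats from this view.

```bash
cat >> h.py <<'E'
from scipy.optimize import least_squares
def matmask(im,W):
    h=cv2.cvtColor(im,cv2.COLOR_BGR2HSV);return (h[...,1]>90)&(W[...,2]<.02)&(W[...,2]>-.01)
def arcfit(W,m,r,sel):
    c=max(cv2.findContours(m.astype(np.uint8),0,1)[0],key=len)[:,0]
    P=np.array([W[v,u,:2] for u,v in c if sel(u,v)]);P=P[np.isfinite(P).all(1)]
    f=least_squares(lambda x:np.hypot(*(P-x[:2]).T)-(r if r else x[2]),np.r_[P.mean(0),.048],loss="soft_l1",f_scale=.001)
    return np.round(f.x,4),np.round(np.std(f.fun),5),len(P)
E
python3 - <<'E'
from h import *
z=np.load("w3.npz");W=z["W"];m=matmask(z["im"],W)
b=blob(W,m,(.50,.053),.07)
print("round wrist",arcfit(W,b,.048,lambda u,v:v<175),arcfit(W,b,None,lambda u,v:v<175))
b=blob(W,m,(.475,-.14),.08);print("square wrist",circ(W,b))
z=np.load("top.npz");W=z["W"];m=matmask(z["im"],W)
b=blob(W,m,(.5146,.0536),.075);print("round top",arcfit(W,b,.048,lambda u,v:True),arcfit(W,b,None,lambda u,v:True))
b=blob(W,m,(.4834,-.142),.08);b=cv2.morphologyEx(b.astype(np.uint8),cv2.MORPH_OPEN,np.ones((7,7)))>0;print("square top",circ(W,b))
E
```

```text
round wrist (array([0.5155, 0.0535, 0.048 ]), np.float64(0.0004), 128) (array([0.5145, 0.0539, 0.0471]), np.float64(0.00027), 128)
square wrist (array([ 0.4832, -0.1433]), 0.0643, array([ 0.4819, -0.1402], dtype=float32), array([96.6, 93.1]), 81.2, 7909)
round top (array([0.5137, 0.0538, 0.048 ]), np.float64(0.00206), 104) (array([0.5135, 0.0539, 0.0468]), np.float64(0.00202), 104)
square top (array([ 0.483 , -0.1421]), 0.0614, array([ 0.4834, -0.1415], dtype=float32), array([94. , 92.2]), 81.4, 1241)
```

Emit:
servo_tool([
  [1, -0.0025, 0.03, -0.003, 0],
  [1, 0, 0.04, 0, 0],
  [1, 0, 0.04, 0, 0],
  [1, 0, 0.03, 0, 0],
  [1, 0, 0.015, 0, 0],
  [1, 0, 0.003, 0, 0],
  [1, 0, 0, 0, 0],
  [1, 0, 0, 0, 0],
])

```text
time_s: 7.1
tool_pos: [0.5159, 0.0535, 0.023]
ee_rot: [-1.386, -0.883, 0.88]
ft_force: [-0.6, 0.5, -0.2]
grip_width: 0.0571
```

Run:
```python
from h import *
go((.515,.0537,.0185))
```

```text
pos [0.5159 0.0535 0.023 ] xdir 65.0 ydir [ 0.002  0.    -1.   ] j6 -1.1 w 0.0571 t 7.1 F [-0.6  0.5 -0.2]
units total dx,dy,dz [-0.0003  0.0056  0.0011] turn None
```

Lower gently and release.

Emit:
servo_tool([
  [1, -0.0003, 0.002, 0.001, 0],
  [1, 0, 0.002, 0, 0],
  [1, 0, 0.001, 0, 0],
  [1, 0, 0, 0, 0],
])

```text
time_s: 7.6
tool_pos: [0.5144, 0.0535, 0.0184]
ee_rot: [-1.385, -0.882, 0.882]
ft_force: [-3.3, -0.2, 4.6]
grip_width: 0.0571
```

Emit:
servo_tool([
  [0.5, 0, 0, 0, 0],
  [0, 0, 0, 0, 0],
  [0, 0, 0, 0, 0],
  [0, 0, 0, 0, 0],
  [0, 0, -0.03, 0, 0],
  [0, 0, -0.05, 0, 0],
  [0, 0, -0.06, 0, 0],
  [0, 0.02, -0.06, -0.04, 0],
  [0, 0.03, -0.02, -0.05, 0],
  [0, 0.02, 0, -0.04, 0],
  [0, 0, 0, 0, 0],
])

```text
time_s: 8.98
tool_pos: [0.6334, 0.0602, 0.1914]
ee_rot: [-1.383, -0.879, 0.883]
ft_force: [-0.6, -0.0, -0.7]
grip_width: 0.0854
```

Run:
```python
from h import *
im,W=look("w4",(.515,.0537),.038,.05)
z=matmask(im,W);b=blob(W,z,(.515,.0537),.06);print("mat",circ(W,b))
Z=W[...,2]
print("bottle",circ(W,blob(W,(Z>.06)&(Z<.1),(.651,.078),.05)))
print("cap",circ(W,blob(W,(Z>.088)&(Z<.1),(.651,.078),.05)))
cv2.imwrite("pics/w4.png",im)
go((.65,.078,.035))
```

```text
w4 (array([0.5138, 0.0531]), 0.03, array([0.5133, 0.0535], dtype=float32), array([58.6, 58.7]), 64.8, 4132)
mat (array([0.5136, 0.0533]), 0.0482, array([0.516 , 0.0605], dtype=float32), array([90.7, 95.7]), 7.2, 3532)
bottle (array([0.6498, 0.0785]), 0.0195, array([0.6449, 0.0793], dtype=float32), array([31.5, 38.7]), 0.7, 1547)
cap (array([0.6499, 0.0784]), 0.0126, array([0.6489, 0.0786], dtype=float32), array([24.4, 24.4]), 39.0, 767)
pos [0.6323 0.0602 0.192 ] xdir 65.0 ydir [-0.003 -0.    -1.   ] j6 -1.09 w 0.0858 t 9.03 F [ 0.1  0.2 -0.3]
units total dx,dy,dz [ 0.0297  0.1961 -0.0112] turn None
```

View pics/w4.png

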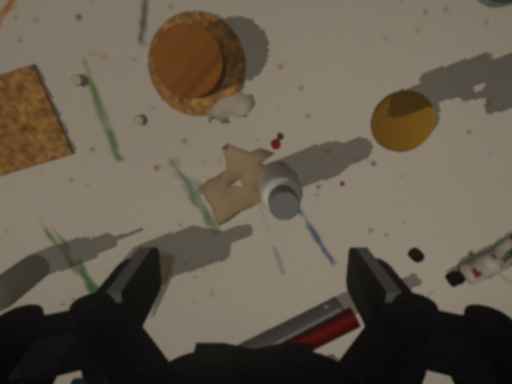

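The plinth and mat centres agree to 0.3 mm. The bottle is at (280,190) in the picture, and the paper scraps by it lie flat. Grasping the bottle.

Emit:
servo_tool([
  [0, 0.03, 0, -0.011, 0],
  [0, 0, 0.03, 0, 0],
  [0, 0, 0.04, 0, 0],
  [0, 0, 0.045, 0, 0],
  [0, 0, 0.04, 0, 0],
  [0, 0, 0.03, 0, 0],
  [0, 0, 0.011, 0, 0],
  [0, 0, 0, 0, 0],
  [1, 0, 0, 0, 0],
  [1, 0, 0, 0, 0],
  [1, 0, 0, 0, 0],
  [1, 0, 0, 0, 0],
  [1, 0, 0, 0, 0],
  [1, 0, 0, 0, 0],
])

```text
time_s: 10.78
tool_pos: [0.6511, 0.0785, 0.0382]
ee_rot: [-1.386, -0.884, 0.88]
ft_force: [0.3, 0.3, 5.7]
grip_width: 0.0367
```

Run:
```python
from h import *
go((.65,.0785,.035))
```

```text
pos [0.6511 0.0785 0.0382] xdir 65.0 ydir [ 0.002  0.    -1.   ] j6 -1.07 w 0.0367 t 10.78 F [0.3 0.3 5.7]
units total dx,dy,dz [-0.0006  0.004   0.0013] turn None
```

Emit:
servo_tool([
  [1, 0, 0, 0, 0],
  [1, 0, -0.02, 0, 0],
  [1, 0, -0.04, 0, 0],
  [1, 0, -0.04, 0, 0],
  [1, 0, -0.03, 0, 0],
  [1, 0, 0, 0, 0],
])

```text
time_s: 11.52
tool_pos: [0.6514, 0.0783, 0.1441]
ee_rot: [-1.387, -0.885, 0.879]
ft_force: [-0.6, -0.3, -0.6]
grip_width: 0.037
```

Run:
```python
from h import *
s=readout.get_state();p=s["tool_pos"]
im,W=look("w5",p[:2],.0,.3);Z=W[...,2]
m=(Z>p[2]+.045)&(Z<p[2]+.066)
print("cap",circ(W,blob(W,m&(cv2.cvtColor(im,cv2.COLOR_BGR2GRAY)>70),p[:2],.03)))
cv2.imwrite("pics/w5.png",im)
go((.514,.0535,.1))
```

```text
w5 (array([0.6515, 0.0783]), 0.06, array([0.6421, 0.0818], dtype=float32), array([117.8,  53.5]), 75.7, 48699)
cap (array([0.6533, 0.089 ]), 0.0028, array([0.653 , 0.0892], dtype=float32), array([0.5, 5.3]), 72.4, 30)
pos [0.6507 0.0783 0.1417] xdir 65.0 ydir [ 0.002  0.    -1.   ] j6 -1.07 w 0.0369 t 11.57 F [ 0.3 -0.7 -2.2]
units total dx,dy,dz [-0.1004  0.0519  0.1418] turn None
```

View pics/w5.png

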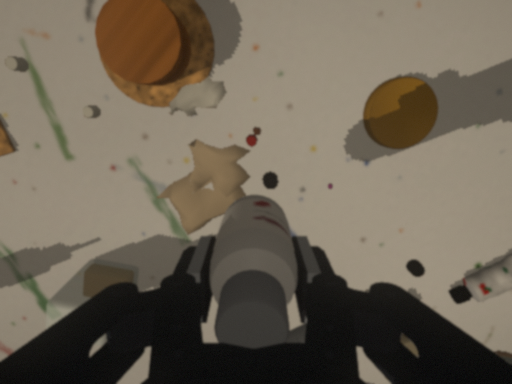

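The bottle is held upright at about (252,270). Carrying it over the plinth, which is at (140,40).

Emit:
servo_tool([
  [1, -0.01, 0, 0.014, 0],
  [1, -0.022, 0, 0.031, 0],
  [1, -0.024, 0, 0.034, 0],
  [1, -0.022, 0, 0.031, 0],
  [1, -0.014, 0, 0.02, 0],
  [1, -0.0084, 0, 0.0118, 0],
  [1, 0, 0, 0, 0],
  [1, 0, 0, 0, 0],
])

```text
time_s: 12.58
tool_pos: [0.5139, 0.0536, 0.1405]
ee_rot: [-1.385, -0.881, 0.882]
ft_force: [0.6, 0.0, -1.1]
grip_width: 0.0367
```

Run:
```python
from h import *
z=np.load("w5.npz");W=z["W"];Z=W[...,2];t=np.array([.651,.0783])
g=z["im"].max(2)
for lo,hi in [(-.03,-.02),(-.02,-.01),(-.01,0),(.04,.056)]:
    m=(np.hypot(W[...,0]-t[0],W[...,1]-t[1])<.024)&(Z>.1425+lo)&(Z<.1425+hi)
    P=W[m][:,:2]; r=.0195 if hi<.03 else .0125
    if len(P)>30:
        f=least_squares(lambda x:np.hypot(*(P-x).T)-r,t,loss="soft_l1",f_scale=.001);print(lo,len(P),f.x,np.std(f.fun))
d,W2=None,None
im,W=look("w6",(.514,.0535),.036,.05,r=.05)
m=matmask(im,W);b=blob(W,m,(.514,.0535),.06);print("mat",circ(W,b))
go((.514,.0535,.085))
```

```text
-0.03 275 [0.65051445 0.07824203] 0.00019103273910420917
-0.02 383 [0.65042299 0.0781938 ] 0.00018017277126657972
-0.01 463 [0.65036415 0.07806685] 0.000180534649966549
0.04 4828 [0.65117293 0.07715195] 0.0047830434895370175
w6 (array([0.5145, 0.0531]), 0.0299, array([0.5051, 0.0572], dtype=float32), array([58.9, 44.7]), 65.9, 2639)
mat (array([0.5142, 0.0527]), 0.0483, array([0.4985, 0.0613], dtype=float32), array([94.8, 80. ]), 67.4, 3605)
pos [0.514  0.0536 0.1405] xdir 65.0 ydir [-0.  0. -1.] j6 -1.1 w 0.0366 t 12.62 F [ 0.4  0.9 -0.7]
units total dx,dy,dz [-0.0001  0.0694 -0.0001] turn None
```

Emit:
servo_tool([
  [1, 0, 0.02, 0, 0],
  [1, 0, 0.03, 0, 0],
  [1, 0, 0.014, 0, 0],
  [1, 0, 0.005, 0, 0],
  [1, 0, 0.002, 0, 0],
  [1, 0, 0, 0, 0],
  [1, 0, 0, 0, 0],
])

```text
time_s: 13.5
tool_pos: [0.514, 0.0535, 0.0849]
ee_rot: [-1.385, -0.883, 0.881]
ft_force: [0.1, 0.0, -0.9]
grip_width: 0.0369
```

Emit:
servo_tool([
  [1, 0, 0.0015, 0, 0],
  [1, 0, 0, 0, 0],
])

```text
time_s: 13.75
tool_pos: [0.5136, 0.0535, 0.0829]
ee_rot: [-1.385, -0.882, 0.882]
ft_force: [0.1, 0.6, -0.5]
grip_width: 0.0371
```

Emit:
servo_tool([
  [1, 0, 0.001, 0, 0],
  [1, 0, 0.001, 0, 0],
  [1, 0, 0, 0, 0],
])

```text
time_s: 14.12
tool_pos: [0.5138, 0.0535, 0.0822]
ee_rot: [-1.385, -0.882, 0.881]
ft_force: [-1.9, 0.5, 5.4]
grip_width: 0.0366
```

Emit:
servo_tool([
  [0.5, 0, 0, 0, 0],
  [0, 0, 0, 0, 0],
  [0, 0, 0, 0, 0],
  [0, 0, 0, 0, 0],
  [0, 0, -0.03, 0, 0],
  [0, 0, -0.05, 0, 0],
  [0, 0, -0.05, 0, 0],
  [0, 0, -0.04, 0, 0.11],
  [0, 0, 0, 0, 0.114],
  [0, 0, 0, 0, 0.114],
  [0, 0, 0, 0, 0.114],
  [0, 0, 0, 0, 0.114],
  [0, 0, 0, 0, 0.114],
  [0, 0, 0, 0, 0.114],
  [0, 0, 0, 0, 0.114],
  [0, 0, 0, 0, 0.114],
  [0, 0, 0, 0, 0.111],
  [0, 0, 0, 0, 0],
])

```text
time_s: 16.38
tool_pos: [0.5136, 0.0535, 0.2172]
ee_rot: [-1.511, 0.504, -0.504]
ft_force: [-0.4, -0.3, -0.1]
grip_width: 0.0861
```

Run:
```python
from h import *
go((.680,-.090,.2),-37.5)
```

```text
pos [0.5136 0.0535 0.2172] xdir -36.9 ydir [-0.  0. -1.] j6 0.68 w 0.0861 t 16.38 F [-0.4 -0.3 -0.1]
units total dx,dy,dz [ 0.2741  0.0215 -0.0186] turn 0.006605832895444842
```

Emit:
servo_tool([
  [0, 0.03, 0, -0.003, 0],
  [0, 0.05, 0, -0.003, 0],
  [0, 0.055, 0, -0.003, 0],
  [0, 0.055, 0, -0.003, 0],
  [0, 0.04, 0, -0.003, 0],
  [0, 0.03, 0, -0.003, 0],
  [0, 0.014, 0, 0, 0],
  [0, 0, 0, 0, 0],
])

```text
time_s: 17.38
tool_pos: [0.6801, -0.0899, 0.2167]
ee_rot: [-1.511, 0.505, -0.504]
ft_force: [0.4, 0.3, 0.4]
grip_width: 0.0854
```

Run:
```python
from h import *
im,W=look("w7",(.680,-.09),.02,.08);Z=W[...,2]
for lo,hi in[(.065,.08),(.02,.07),(.1,.12)]:
    try: print(lo,circ(W,blob(W,(Z>lo)&(Z<hi),(.68,-.09),.05)))
    except Exception as e: print(e)
print("bottle/plinth",circ(W,blob(W,(Z>.125)&(Z<.145),(.514,.0535),.05)) if ((Z>.125)&(Z<.145)).any() else None)
cv2.imwrite("pics/w7.png",im)
go((.680,-.090,.05),-37.5)
```

```text
w7 (array([ 0.6827, -0.0923]), 0.0284, array([ 0.6868, -0.0865], dtype=float32), array([50.1, 35.5]), 54.1, 1686)
0.065 (array([ 0.6827, -0.0923]), 0.0284, array([ 0.6852, -0.0886], dtype=float32), array([49.9, 35.5]), 54.2, 1454)
0.02 (array([ 0.6959, -0.0747]), 0.0173, array([ 0.697 , -0.0728], dtype=float32), array([ 2.7, 34.5]), 53.4, 269)
0.1 (array([ 0.6825, -0.0925]), 0.0085, array([ 0.6831, -0.0914], dtype=float32), array([16.3, 16.6]), 7.9, 412)Traceback (most recent call last):
  File "<stdin>", line 6, in <module>
  File "h.py", line 16, in blob
    return l==1+np.argmax(st[1:,4])
                ~~~~~~~~~^^^^^^^^^^
    return _wrapfunc(a, 'argmax', axis=axis, out=out, **kwds)
    return bound(*args, **kwds)
ValueError: attempt to get argmax of an empty sequence
```

Emit:
servo_tool([
  [0, 0.0044, 0.03, -0.0006, -0.007],
  [0, 0, 0.05, 0, 0],
  [0, 0, 0.05, 0, 0],
  [0, 0, 0.04, 0, 0],
  [0, 0, 0.03, 0, 0],
  [0, 0, 0.01, 0, 0],
  [0, 0, 0, 0, 0],
  [1, 0, 0, 0, 0],
  [1, 0, 0, 0, 0],
  [1, 0, 0, 0, 0],
  [1, 0, 0, 0, 0],
  [1, 0, 0, 0, 0],
  [1, 0, 0, 0, 0],
  [1, 0, 0, 0, 0],
])

```text
time_s: 19.18
tool_pos: [0.683, -0.0924, 0.0505]
ee_rot: [-1.513, 0.496, -0.498]
ft_force: [-0.2, 1.4, 4.8]
grip_width: 0.0348
```

Emit:
servo_tool([
  [1, 0, -0.01, 0, 0],
  [1, 0, -0.03, 0, 0],
  [1, 0, -0.04, 0, 0],
  [1, 0, -0.03, 0, 0],
  [1, 0, 0, 0, 0],
])

```text
time_s: 19.8
tool_pos: [0.6835, -0.0926, 0.1397]
ee_rot: [-1.513, 0.494, -0.5]
ft_force: [-0.0, -1.2, -1.1]
grip_width: 0.035
```

Run:
```python
from h import *
im,W=look("w7",(.680,-.09),.02,.28)
big=im
cv2.imwrite("pics/w7.png",big)
go((.483,-.1420,.08))
```

```text
w7 (array([ 0.6862, -0.0831]), 0.0583, array([ 0.6876, -0.0845], dtype=float32), array([ 49.3, 116.5]), 53.6, 48971)
pos [ 0.6828 -0.0925  0.1375] xdir -36.4 ydir [ 0.001 -0.    -1.   ] j6 0.45 w 0.0349 t 19.85 F [-0.1 -0.  -2.5]
units total dx,dy,dz [-0.1644  0.0717 -0.1979] turn None
```

View pics/w7.png

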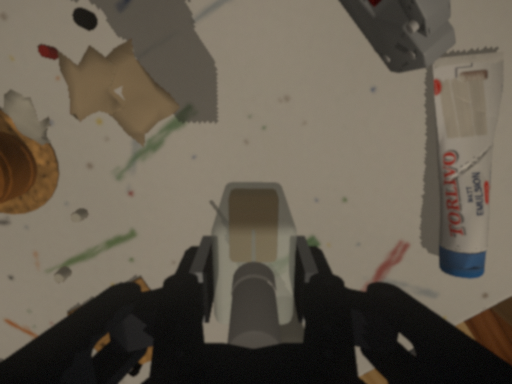

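The spray bottle is held, with its cap clear of the gripper body. Carrying it to the square mat while I fit the mat's rectangle.

Emit:
servo_tool([
  [1, -0.012, 0, -0.015, 0],
  [1, -0.025, 0, -0.03, 0],
  [1, -0.03, 0, -0.036, 0],
  [1, -0.03, 0, -0.036, 0],
  [1, -0.03, 0, -0.036, 0],
  [1, -0.02, 0, -0.024, 0],
  [1, -0.0124, 0, -0.0149, 0],
  [1, -0.005, 0, -0.006, 0],
  [1, 0, 0, 0, 0],
])

```text
time_s: 20.98
tool_pos: [0.4828, -0.1419, 0.1369]
ee_rot: [-1.513, 0.497, -0.497]
ft_force: [0.3, 0.3, -1.5]
grip_width: 0.0351
```

Run:
```python
from h import *
im,_=snapshot("top");np.savez("top2",im=im)
for n in("top","w3"):
    z=np.load(n+".npz");W=z["W"];m=matmask(z["im"],W)
    b=blob(W,m,(.4834,-.142),.075).astype(np.uint8)
    for k in(3,9):
        o=cv2.morphologyEx(b,cv2.MORPH_OPEN,np.ones((k,k)));o=cv2.morphologyEx(o,cv2.MORPH_CLOSE,np.ones((15,15)))
        c=max(cv2.findContours(o,0,1)[0],key=len)[:,0];P=np.array([W[v,u,:2] for u,v in c]);P=P[np.isfinite(P).all(1)]
        def res(x):
            a=x[2];q=(P-x[:2])@np.array([[np.cos(a),-np.sin(a)],[np.sin(a),np.cos(a)]])
            return np.abs(q).max(1)-x[3]
        f=least_squares(res,[.483,-.142,np.radians(-9),.046],loss="soft_l1",f_scale=.001);print(n,k,np.round(f.x[:2],4),np.degrees(f.x[2]),f.x[3],np.std(f.fun),cv2.minAreaRect((P*1000).astype(np.float32))[:2])
go((.483,-.1420,.056))
```

```text
top 3 [ 0.4833 -0.1415] -8.840638296937394 0.04482054098356402 0.0010222565819878252 ((483.29632568359375, -141.90225219726562), (94.46311950683594, 92.22710418701172))
top 9 [ 0.4837 -0.1413] -8.737312153284526 0.043973140981689654 0.004765890789128426 ((483.3819580078125, -142.36863708496094), (93.75399017333984, 91.88587188720703))
w3 3 [ 0.4835 -0.1413] -9.13538719980755 0.04497178308193723 0.0016742281131438882 ((483.1690673828125, -145.32322692871094), (100.29640197753906, 94.7182846069336))
w3 9 [ 0.4839 -0.1411] -8.969484709797591 0.04421212598339974 0.002421372874981264 ((483.91644287109375, -145.51734924316406), (100.1802749633789, 93.17467498779297))
pos [ 0.4831 -0.1418  0.137 ] xdir -36.4 ydir [ 0.  0. -1.] j6 0.28 w 0.0348 t 21.02 F [-0.2 -0.8 -1.5]
units total dx,dy,dz [ 1.000e-04  1.013e-01 -3.000e-04] turn None
```

Emit:
servo_tool([
  [1, 0.0002, 0.025, 0, 0],
  [1, 0, 0.035, 0, 0],
  [1, 0, 0.025, 0, 0],
  [1, 0, 0.01, 0, 0],
  [1, 0, 0.004, 0, 0],
  [1, 0, 0, 0, 0],
  [1, 0, 0.0015, 0, 0],
  [1, 0, 0, 0, 0],
])

```text
time_s: 22.02
tool_pos: [0.4832, -0.1421, 0.0574]
ee_rot: [-1.513, 0.496, -0.498]
ft_force: [0.0, -0.3, -1.2]
grip_width: 0.0349
```

Emit:
servo_tool([
  [1, 0, 0.002, 0, 0],
  [1, 0, 0.001, 0, 0],
  [1, 0, 0.001, 0, 0],
  [1, 0, 0, 0, 0],
])

```text
time_s: 22.52
tool_pos: [0.4829, -0.142, 0.0545]
ee_rot: [-1.513, 0.497, -0.497]
ft_force: [-2.6, 0.8, 4.8]
grip_width: 0.035
```

Emit:
servo_tool([
  [0.5, 0, 0, 0, 0],
  [0, 0, 0, 0, 0],
  [0, 0, 0, 0, 0],
  [0, 0, 0, 0, 0],
  [0, 0, -0.03, 0, 0],
  [0, 0, -0.05, 0, 0],
  [0, 0, -0.06, 0, 0],
  [0, 0, -0.05, 0, -0.1],
  [0, 0, -0.01, 0, -0.104],
  [0, 0, 0, 0, -0.1],
  [0, 0, 0, 0, 0],
])

```text
time_s: 23.9
tool_pos: [0.4829, -0.142, 0.2137]
ee_rot: [-1.567, 0.124, -0.125]
ft_force: [-0.5, 1.0, -0.1]
grip_width: 0.0858
```

Emit:
servo_tool([
  [0, 0.007, 0, 0.025, 0],
  [0, 0.014, 0, 0.05, 0],
  [0, 0.017, 0, 0.06, 0],
  [0, 0.017, 0, 0.06, 0],
  [0, 0.017, 0, 0.06, 0],
  [0, 0.017, 0, 0.06, 0],
  [0, 0.017, 0, 0.06, 0],
  [0, 0.014, 0, 0.045, 0],
  [0, 0.01, 0.03, 0.035, 0],
  [0, 0.006, 0.03, 0.02, 0],
  [0, 0, 0, 0, 0],
])

```text
time_s: 25.28
tool_pos: [0.6484, 0.2164, 0.161]
ee_rot: [-1.57, 0.129, -0.118]
ft_force: [-0.4, -0.2, -0.8]
grip_width: 0.0854
```

Run:
```python
from h import *
im,W=look("w8",(.6495,.2167),.007,.018,view=True)
t,d=snapshot("top");W2=cloud("top",d);np.savez("top3",im=t,d=d,W=W2);Z=W2[...,2]
for n,c,lo,hi in[("plinth+b",(.514,.0535),.035,.15),("b",(.514,.0535),.07,.15),("cap",(.514,.0535),.128,.15),("sprcap",(.483,-.142),.1,.13),("spray",(.483,-.142),.06,.13),("needle",(.626,-.217),.02,.16)]:
    print(n,circ(W2,blob(W2,(Z>lo)&(Z<hi),c,.05)))
cv2.imwrite("pics/top3.png",cv2.resize(t[60:310,120:440],(800,600)))
go((.6495,.2167,.0),-9)
```

```text
w8 (array([0.6512, 0.2174]), 0.0303, array([0.6513, 0.2186], dtype=float32), array([59. , 59.2]), 79.9, 3065)
plinth+b (array([0.5152, 0.0519]), 0.0298, array([0.5129, 0.0543], dtype=float32), array([57.8, 58. ]), 43.8, 455)
b (array([0.5143, 0.0529]), 0.0197, array([0.5129, 0.0544], dtype=float32), array([37.2, 38. ]), 62.6, 236)
cap (array([0.5145, 0.0526]), 0.0125, array([0.5145, 0.0529], dtype=float32), array([24.5, 22.3]), 89.0, 102)
sprcap (array([ 0.483 , -0.1429]), 0.0087, array([ 0.4829, -0.1417], dtype=float32), array([15.5, 16.2]), 23.3, 59)
spray (array([ 0.4834, -0.143 ]), 0.0282, array([ 0.4828, -0.139 ], dtype=float32), array([50.2, 36.5]), 53.7, 336)
needle (array([ 0.6287, -0.2191]), 0.0158, array([ 0.626 , -0.2141], dtype=float32), array([30.4, 25.4]), 53.7, 234)
pos [0.6495 0.2154 0.1654] xdir -9.1 ydir [-0.001 -0.001 -1.   ] j6 0.43 w 0.0856 t 25.38 F [0.  0.1 0.1]
units total dx,dy,dz [-1.000e-04  2.068e-01  1.800e-03] turn -0.001007433014729347
```

View pics/w8.png

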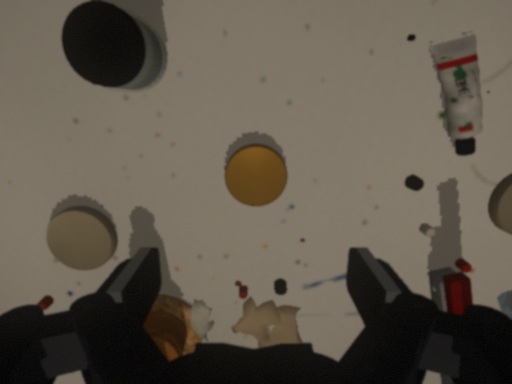

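View pics/top3.png

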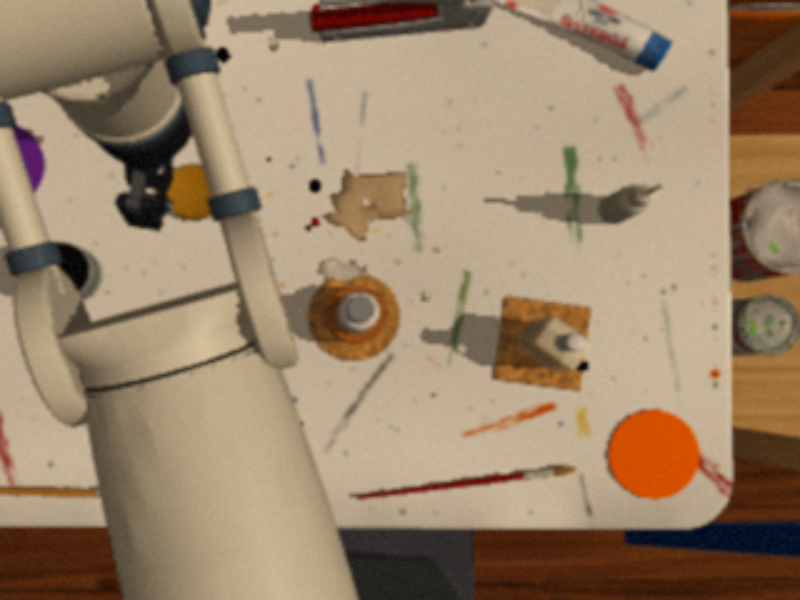

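The wrist view shows the gold lid at (256,175), clear all round. In the top view the bottle on its plinth and the spray bottle stand centred on their mats to about 1 mm, and the needle bottle hasn't moved. Going down to the lid.

Emit:
servo_tool([
  [0, 0.0017, 0.03, 0.0018, 0],
  [0, 0, 0.05, 0, 0],
  [0, 0, 0.05, 0, 0],
  [0, 0, 0.04, 0, 0],
  [0, 0, 0.02, 0, 0],
  [0, 0, 0.012, 0, 0],
  [0, 0, 0.005, 0, 0],
  [0, 0, 0, 0, 0],
  [0, 0, 0, 0, 0],
])

```text
time_s: 26.5
tool_pos: [0.652, 0.2177, 0.0013]
ee_rot: [-1.567, 0.122, -0.125]
ft_force: [-0.2, 0.4, 0.4]
grip_width: 0.0852
```

Emit:
servo_tool([
  [0, 0, 0.004, 0, 0],
  [0, 0, 0, 0, 0],
  [1, 0, 0, 0, 0],
  [1, 0, 0, 0, 0],
  [1, 0, 0, 0, 0],
  [1, 0, 0, 0, 0],
  [1, 0, 0, 0, 0],
  [1, 0, 0, 0, 0],
])

```text
time_s: 27.5
tool_pos: [0.6518, 0.2177, -0.0024]
ee_rot: [-1.567, 0.122, -0.124]
ft_force: [1.0, 0.2, 5.5]
grip_width: 0.0582
```

Emit:
servo_tool([
  [1, 0, -0.01, 0, 0],
  [1, 0, -0.03, 0, 0],
  [1, 0, -0.05, 0, 0],
  [1, 0, -0.05, 0, 0],
  [1, 0, -0.05, 0, 0],
  [1, 0, -0.04, 0, 0],
  [1, 0, -0.01, 0, 0],
  [1, 0, 0, 0, 0],
])

```text
time_s: 28.5
tool_pos: [0.6513, 0.2175, 0.1881]
ee_rot: [-1.568, 0.124, -0.123]
ft_force: [-0.3, -0.0, -0.7]
grip_width: 0.058
```

Run:
```python
from h import *
s=readout.get_state();p=s["tool_pos"]
im,W=look("w9",p[:2],p[2]+.006,p[2]+.022,r=.045)
h=cv2.cvtColor(im,cv2.COLOR_BGR2HSV);Z=W[...,2]
m=blob(W,(h[...,1]>100)&(Z>p[2]+.0)&(Z<p[2]+.025),p[:2],.045);print(circ(W,m),np.nanmedian(Z[m]))
P=W[m];P=P[abs(P[:,2]-np.median(P[:,2]))<.004];print("tilt",np.linalg.lstsq(np.c_[P[:,:2],np.ones(len(P))],P[:,2],rcond=None)[0])
cv2.imwrite("pics/w9.png",im)
go((.4985,-.044,.19),-9)
```

```text
w9 (array([0.6523, 0.2233]), 0.043, array([0.6514, 0.2202], dtype=float32), array([65.4, 62.7]), 33.7, 13716)
(array([0.6507, 0.2168]), 0.0313, array([0.6513, 0.2202], dtype=float32), array([59.7, 59. ]), 34.9, 12957) 0.20000265066697617
tilt [-0.00304387 -0.00642106  0.20339009]
pos [0.6509 0.2174 0.1868] xdir -9.0 ydir [-0.003 -0.001 -1.   ] j6 0.43 w 0.058 t 28.55 F [-0.1  0.8  0.1]
units total dx,dy,dz [-0.137  -0.0032 -0.3525] turn -4.574713253633591e-05
```

View pics/w9.png

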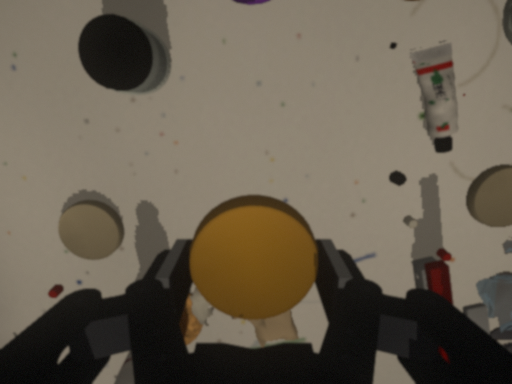

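The lid is held level, centred at (254,256). Moving it to the midpoint.

Emit:
servo_tool([
  [1, -0.007, 0, -0.02, 0],
  [1, -0.015, 0, -0.04, 0],
  [1, -0.02, 0, -0.05, 0],
  [1, -0.02, 0, -0.05, 0],
  [1, -0.02, 0, -0.05, 0],
  [1, -0.02, 0, -0.05, 0],
  [1, -0.015, 0, -0.04, 0],
  [1, -0.01, 0, -0.03, 0],
  [1, -0.007, 0, -0.015, 0],
  [1, -0.003, 0, -0.0075, 0],
  [1, 0, 0, 0, 0],
  [1, 0, 0, 0, 0],
])

```text
time_s: 30.05
tool_pos: [0.4992, -0.0432, 0.1887]
ee_rot: [-1.567, 0.123, -0.123]
ft_force: [0.2, -0.6, -0.2]
grip_width: 0.0582
```

Run:
```python
from h import *
for k in range(3): snapshot("wrist");go((.4987,-.0440,.01),-9)
```

```text
pos [ 0.4993 -0.0433  0.1887] xdir -9.0 ydir [-0.  0. -1.] j6 0.0 w 0.058 t 30.1 F [ 0.7 -0.6 -0.7]
units total dx,dy,dz [-0.0005  0.2234 -0.0011] turn 0.0005002779389982947
pos [ 0.4992 -0.0433  0.1888] xdir -9.0 ydir [-0.  0. -1.] j6 0.0 w 0.0579 t 30.15 F [ 0.2 -0.6 -0.1]
units total dx,dy,dz [-0.0005  0.2235 -0.001 ] turn 0.0005284866240524859
pos [ 0.4992 -0.0434  0.1888] xdir -9.0 ydir [-0.  0. -1.] j6 0.0 w 0.0581 t 30.2 F [-0.6 -0.4  0.5]
units total dx,dy,dz [-0.0005  0.2235 -0.0009] turn 0.0004791835679794884
```

Emit:
servo_tool([
  [1, -0.0005, 0.03, -0.001, 0],
  [1, 0, 0.05, 0, 0],
  [1, 0, 0.05, 0, 0],
  [1, 0, 0.05, 0, 0],
  [1, 0, 0.035, 0, 0],
  [1, 0, 0.012, 0, 0],
  [1, 0, 0.004, 0, 0],
  [1, 0, 0, 0, 0],
  [1, 0, 0.002, 0, 0],
  [1, 0, 0.001, 0, 0],
  [1, 0, 0, 0, 0],
])

```text
time_s: 31.58
tool_pos: [0.4986, -0.0446, 0.0019]
ee_rot: [-1.567, 0.123, -0.124]
ft_force: [-0.4, -0.5, -0.4]
grip_width: 0.058
```

Emit:
servo_tool([
  [1, 0, 0.002, 0, 0],
  [1, 0, 0.0015, 0, 0],
  [1, 0, 0.001, 0, 0],
  [1, 0, 0, 0, 0],
])

```text
time_s: 32.08
tool_pos: [0.4984, -0.0446, -0.0021]
ee_rot: [-1.567, 0.124, -0.123]
ft_force: [-0.6, 0.4, -0.9]
grip_width: 0.058
```

Emit:
servo_tool([
  [1, 0, 0.001, 0, 0],
  [1, 0, 0.0005, 0, 0],
  [1, 0, 0, 0, 0],
])

```text
time_s: 32.45
tool_pos: [0.4985, -0.0446, -0.0025]
ee_rot: [-1.567, 0.123, -0.124]
ft_force: [-2.1, 0.3, 5.0]
grip_width: 0.0582
```

Emit:
servo_tool([
  [0.5, 0, 0, 0, 0],
  [0, 0, 0, 0, 0],
  [0, 0, 0, 0, 0],
  [0, 0, 0, 0, 0],
  [0, 0, -0.02, 0, 0],
  [0, 0, -0.05, 0, 0],
  [0, 0, -0.06, 0, 0],
  [0, 0, -0.06, 0, 0],
  [0, 0, -0.05, 0, 0],
  [0, 0, -0.02, 0, 0],
  [0, 0, 0, 0, 0],
])

```text
time_s: 33.83
tool_pos: [0.4989, -0.0446, 0.2059]
ee_rot: [-1.567, 0.122, -0.125]
ft_force: [-0.5, -1.1, -0.0]
grip_width: 0.0852
```

Emit:
servo_tool([
  [0, 0, 0, 0.025, 0],
  [0, 0, 0, 0.05, 0],
  [0, 0, 0, 0.06, 0],
  [0, 0, 0, 0.06, 0],
  [0, 0, 0, 0.06, 0],
  [0, 0, 0, 0.06, 0],
  [0, 0, 0, 0.06, 0],
  [0, 0.001, 0, 0.05, 0],
  [0, 0.001, 0, 0.035, 0],
  [0, 0, 0, 0.02, 0],
  [0, 0, 0, 0, 0],
])

```text
time_s: 35.2
tool_pos: [0.5597, 0.3347, 0.2029]
ee_rot: [-1.569, 0.125, -0.121]
ft_force: [-0.1, -0.6, -0.3]
grip_width: 0.0856
```

Run:
```python
from h import *
im,W=look("w10",(.561,.338),.06,.078,r=.05);Z=W[...,2]
print("body",circ(W,blob(W,(Z>.02)&(Z<.078),(.561,.338),.05)))
t,d=snapshot("top");W=cloud("top",d);np.savez("top4",im=t,d=d,W=W);Z=W[...,2]
h=cv2.cvtColor(t,cv2.COLOR_BGR2HSV)
print("lid",circ(W,blob(W,(Z>.007)&(Z<.02)&(h[...,1]>80),(.4985,-.044),.045)))
print("cap",circ(W,blob(W,(Z>.128)&(Z<.15),(.514,.0535),.05)))
for n in("round_mat","square_mat","gold_lid"):
    print(n,[(np.round(r["xyz"],3),round(r["p"],2)) for r in recognise("top",n)])
go((.561,.338,.015),-9)
```

```text
w10 (array([0.5617, 0.3394]), 0.0274, array([0.562 , 0.3408], dtype=float32), array([53.7, 54.3]), 66.5, 2760)
body (array([0.5617, 0.3402]), 0.03, array([0.5624, 0.3439], dtype=float32), array([56.8, 56.7]), 41.6, 3255)
lid (array([ 0.4994, -0.0453]), 0.03, array([ 0.4992, -0.0449], dtype=float32), array([57.3, 56.6]), 89.5, 409)
cap (array([0.5144, 0.0527]), 0.0125, array([0.5145, 0.0529], dtype=float32), array([24.3, 22.3]), 88.7, 102)
round_mat [(array([0.51 , 0.057, 0.001]), 0.92), (array([ 0.368, -0.259,  0.003]), 0.85), (array([ 0.489, -0.127,  0.002]), 0.22)]
square_mat [(array([ 0.489, -0.127,  0.006]), 0.84)]
gold_lid [(array([ 0.496, -0.044,  0.012]), 0.67)]
pos [0.5604 0.3334 0.2052] xdir -9.1 ydir [ 0. -0. -1.] j6 0.64 w 0.0853 t 35.45 F [ 0.3 -0.1  0.6]
units total dx,dy,dz [-2.000e-04  2.378e-01  5.800e-03] turn -0.0009028692335508342
```

Emit:
servo_tool([
  [0, 0.001, 0.03, 0.0065, 0],
  [0, 0, 0.05, 0, 0],
  [0, 0, 0.05, 0, 0],
  [0, 0, 0.05, 0, 0],
  [0, 0, 0.035, 0, 0],
  [0, 0, 0.019, 0, 0],
  [0, 0, 0, 0, 0],
  [1, 0, 0, 0, 0],
  [1, 0, 0, 0, 0],
  [1, 0, 0, 0, 0],
  [1, 0, 0, 0, 0],
  [1, 0, 0, 0, 0],
  [1, 0, 0, 0, 0],
  [1, 0, 0, 0, 0],
])

```text
time_s: 37.2
tool_pos: [0.5627, 0.3402, 0.0205]
ee_rot: [-1.565, 0.121, -0.126]
ft_force: [-1.7, -0.2, 5.6]
grip_width: 0.0577
```

Emit:
servo_tool([
  [1, 0, -0.01, 0, 0],
  [1, 0, -0.03, 0, 0],
  [1, 0, -0.05, 0, 0],
  [1, 0, -0.05, 0, 0],
  [1, 0, -0.05, 0, 0],
  [1, 0, -0.03, 0, 0],
  [1, 0, -0.01, 0, 0],
  [1, 0, 0, 0, 0],
])

```text
time_s: 38.2
tool_pos: [0.5617, 0.3394, 0.201]
ee_rot: [-1.568, 0.124, -0.123]
ft_force: [-0.1, 0.2, -5.6]
grip_width: 0.0578
```

Run:
```python
from h import *
s=readout.get_state();p=s["tool_pos"]
im,W=look("w11",p[:2],p[2]+.045,p[2]+.06,r=.035);Z=W[...,2]
m=(np.hypot(W[...,0]-p[0],W[...,1]-p[1])<.05)&(Z>p[2]-.012)&(Z<p[2]-.002)
P=W[m][:,:2]
if len(P)>30:
    f=least_squares(lambda x:np.hypot(*(P-x).T)-.030,p[:2],loss="soft_l1",f_scale=.001);print("body axis",f.x,np.std(f.fun),len(P))
go((.4988,-.0447,.2),-9)
```

```text
w11 (array([0.5616, 0.34  ]), 0.0266, array([0.5624, 0.3451], dtype=float32), array([41.9, 52.7]), 76.1, 12373)
body axis [0.56121331 0.33879894] 0.00015287811495718479 442
pos [0.5614 0.3392 0.1999] xdir -9.0 ydir [-0.002 -0.001 -1.   ] j6 0.65 w 0.0574 t 38.25 F [ 0.4 -0.6 -4.8]
units total dx,dy,dz [-0.0022  0.0006 -0.4863] turn -5.2916824638455435e-05
```

Emit:
servo_tool([
  [1, 0, 0, -0.025, 0],
  [1, 0, 0, -0.045, 0],
  [1, 0, 0, -0.06, 0],
  [1, 0, 0, -0.06, 0],
  [1, -0.001, 0, -0.06, 0],
  [1, -0.001, 0, -0.06, 0],
  [1, 0, 0, -0.06, 0],
  [1, 0, 0, -0.05, 0],
  [1, 0, 0, -0.035, 0],
  [1, 0, 0, -0.02, 0],
  [1, 0, 0, -0.011, 0],
  [1, 0, 0, 0, 0],
  [1, 0, 0, 0, 0],
])

```text
time_s: 39.88
tool_pos: [0.4995, -0.0435, 0.2015]
ee_rot: [-1.567, 0.123, -0.122]
ft_force: [0.2, 0.4, -5.3]
grip_width: 0.0574
```

Run:
```python
from h import *
im,W=look("w12",(.499,-.045),.006,.02,r=.05,view=True);Z=W[...,2]
h=cv2.cvtColor(im,cv2.COLOR_BGR2HSV)
b=blob(W,(h[...,1]>90)&(Z>.005)&(Z<.02),(.499,-.045),.045);print(circ(W,b))
go((.4990,-.0447,.035),-9)
```

```text
w12 (array([ 0.4988, -0.0444]), 0.0302, array([ 0.4996, -0.0402], dtype=float32), array([50.5, 58.5]), 82.0, 2116)
(array([ 0.499 , -0.0443]), 0.03, array([ 0.5003, -0.0395], dtype=float32), array([49.6, 58.5]), 79.8, 2035)
pos [ 0.4995 -0.0435  0.2016] xdir -8.9 ydir [-0.  0. -1.] j6 0.0 w 0.0576 t 39.92 F [-0.6  0.5 -4.5]
units total dx,dy,dz [-0.0003  0.2083 -0.0017] turn 0.0006912308677453577
```

View pics/w12.png

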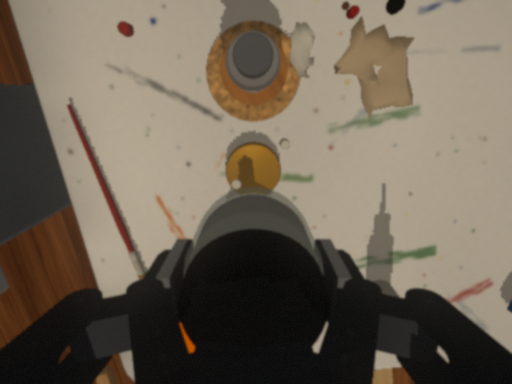

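The wrist view shows the jar held over the gold lid (252,165) and the bottle on its plinth at (252,60). The lid reads (0.499, -0.0445), so I'm lowering the jar.

Emit:
servo_tool([
  [1, 0, 0.03, -0.0009, 0],
  [1, 0, 0.05, 0, 0],
  [1, 0, 0.05, 0, 0],
  [1, 0, 0.045, 0, 0],
  [1, 0, 0.02, 0, 0],
  [1, 0, 0.008, 0, 0],
  [1, 0, 0.003, 0, 0],
  [1, 0, 0, 0, 0],
  [1, 0, 0.001, 0, 0],
  [1, 0, 0, 0, 0],
])

```text
time_s: 41.18
tool_pos: [0.4995, -0.0451, 0.0366]
ee_rot: [-1.567, 0.123, -0.124]
ft_force: [0.9, 0.2, -5.2]
grip_width: 0.0576
```

Emit:
servo_tool([
  [1, 0, 0.001, 0, 0],
  [1, 0, 0.001, 0, 0],
  [1, 0, 0, 0, 0],
])

```text
time_s: 41.55
tool_pos: [0.4991, -0.045, 0.0343]
ee_rot: [-1.567, 0.124, -0.123]
ft_force: [-0.5, -0.0, -5.3]
grip_width: 0.0579
```

Emit:
servo_tool([
  [1, 0, 0.001, 0.001, 0],
  [1, 0, 0.001, 0, 0],
  [1, 0, 0.0005, 0, 0],
  [1, 0, 0, 0, 0],
])

```text
time_s: 42.05
tool_pos: [0.4994, -0.0442, 0.033]
ee_rot: [-1.567, 0.123, -0.124]
ft_force: [-1.8, 0.5, 0.9]
grip_width: 0.0576
```

Contact, since the weight has come off the wrist. Release, rise, and move away so the cameras can see.

Emit:
servo_tool([
  [1, 0, 0.0005, 0, 0],
  [0.5, 0, 0, 0, 0],
  [0, 0, 0, 0, 0],
  [0, 0, 0, 0, 0],
  [0, 0, 0, 0, 0],
  [0, 0, -0.02, 0, 0],
  [0, 0, -0.05, 0, 0],
  [0, 0, -0.06, 0, 0],
  [0, 0, -0.06, 0, 0],
  [0, 0, -0.04, 0, 0],
  [0, 0, 0, 0.04, 0],
  [0, 0, 0, 0.06, 0],
  [0, 0, 0, 0.06, 0],
  [0, 0, 0, 0.06, 0],
  [0, 0, 0, 0.06, 0],
  [0, 0, 0, 0.06, 0],
  [0, 0, 0, 0.04, 0],
  [0, 0, 0, 0, 0],
  [0, 0, 0, 0, 0],
])

```text
time_s: 44.42
tool_pos: [0.547, 0.2555, 0.2168]
ee_rot: [-1.567, 0.123, -0.124]
ft_force: [0.4, 0.5, 0.1]
grip_width: 0.0857
```

Run:
```python
from h import *
t,d=snapshot("top");W=cloud("top",d);Z=W[...,2];h=cv2.cvtColor(t,cv2.COLOR_BGR2HSV)
T=lambda n,c,m,r=.05:print(n,circ(W,blob(W,m,c,r)))
T("jar",(.499,-.044),(Z>.068)&(Z<.095)); T("cap",(.514,.0535),(Z>.128)&(Z<.15))
T("plinth",(.514,.0535),(Z>.035)&(Z<.15));T("spray",(.483,-.142),(Z>.06)&(Z<.13))
T("lid",(.499,-.0445),(Z>.006)&(Z<.02)&(h[...,1]>80),.04)
T("needle",(.626,-.217),(Z>.02)&(Z<.16));T("grey",(.4635,.1787),(Z>.007)&(Z<.02))
go((0.5,.2,.2))
a=cv2.resize(t[80:290,170:450],(600,450));s,_=snapshot("scene");cv2.imwrite("pics/end.png",cv2.resize(s,(800,600)));cv2.imwrite("pics/endtop.png",a)
```

```text
jar (array([ 0.4996, -0.0454]), 0.0276, array([ 0.4993, -0.0444], dtype=float32), array([52.3, 52.5]), 45.3, 413)
cap (array([0.5143, 0.0527]), 0.0124, array([0.5144, 0.0529], dtype=float32), array([24.3, 22.2]), 89.6, 102)
plinth (array([0.5154, 0.052 ]), 0.0298, array([0.5129, 0.0543], dtype=float32), array([57.8, 58.1]), 44.7, 454)
spray (array([ 0.4833, -0.1428]), 0.0283, array([ 0.4827, -0.1389], dtype=float32), array([50.6, 36. ]), 53.5, 339)
lid (array([ 0.4933, -0.0274]), 0.022, array([ 0.4897, -0.0216], dtype=float32), array([43.8, 10.8]), 19.5, 23)
needle (array([ 0.6288, -0.2192]), 0.0158, array([ 0.626 , -0.2141], dtype=float32), array([25.5, 29.6]), 90.0, 235)
grey (array([0.4635, 0.1788]), 0.0341, array([0.4635, 0.1785], dtype=float32), array([64.1, 63.8]), 89.9, 554)
pos [0.547  0.2551 0.2168] xdir -9.1 ydir [ 0.001 -0.    -1.   ] j6 0.54 w 0.0853 t 44.48 F [-0.  -0.8 -0.5]
units total dx,dy,dz [-0.0472  0.021  -0.0773] turn None
```

View pics/end.png

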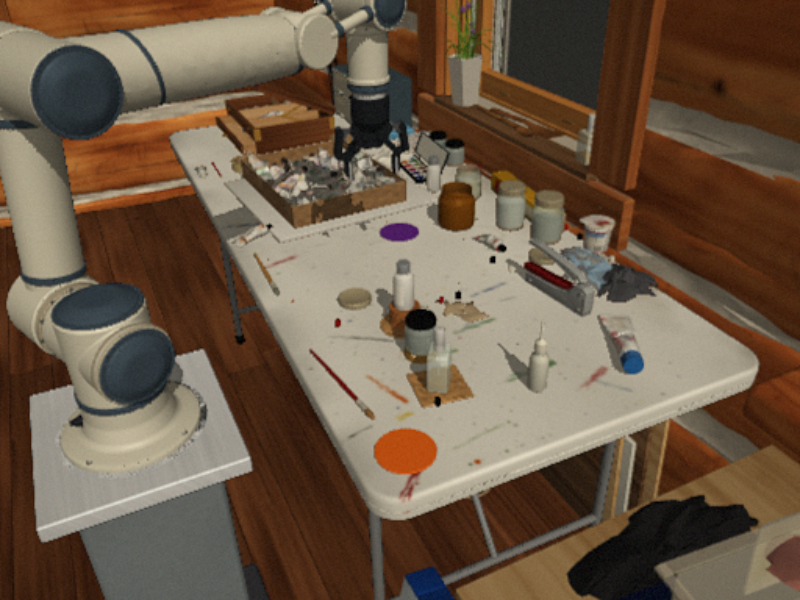

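The final view shows the bottle on its plinth at (403,290), the jar on the gold lid at (420,335) and the spray bottle on the square mat at (438,365). All are upright, and the arm is clear of everything. Handing in.

```bash
python3 -c "
from station import arm;print(arm.sign_off())"
```

```text
the job is handed in; nothing more can be done
None
```

The still life is set up as asked and handed in at about 44 s of the 136 s allowed. I placed the pieces in the order given: plinth, white bottle, spray bottle, gold lid, squat jar.

| Piece | Final check, from camera measurements |
|---|---|
| Plinth on the round mat | Centres agreed to about 0.3 mm in the wrist view just after placing |
| White bottle on the plinth | Within about 1 mm of centre |
| Spray bottle on the square mat | Within about 1.5 mm of centre |
| Gold lid halfway between the mats | Within about 1.5 mm of the midpoint |
| Squat jar on the gold lid | Within about 1 mm of the lid's centre |

- **Bystanders:** the needle bottle and the grey lid read within about 1 mm of where they started.
- **State at hand-in:** everything stood upright and let go. The gripper was open and well clear.

**Checks that disagreed:**
- My mat centres come out about 197.5 mm apart, just under the stated 198 to 208 mm. One or both could be off by about a millimetre.
- The last top-view readings of the plinth and gold lid were spoiled because the bottle and jar now hide them. Their figures come from views taken before they were covered.

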